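# Lift the boiled egg out of its cup with the tongs

## Robot

A 7-joint arm with a two-finger parallel gripper is mounted at the origin on a cart in front of the work surface, level with it; the furniture and walls round the work are solid. World frame = base frame: x ahead of the robot, y to its left, z up, the work surface at z = 0. Lengths are in m, angles in rad, forces in N, time in s.
With the tool pointing down it reaches from about 0.425 to 0.875 m from the base axis. Payload 4.7 kg.
Tool frame: the origin (TCP) lies midway between the tips of the shut fingers; the grasp point (between the pads) lies 19 mm behind it; z points along the fingers, y is the line along which they close (so a half turn about z gives the same grasp; the last joint's range is limited). The gripper opens to 87 mm and grips with 3 to 60 N. Pads are 19 mm wide; open, the fingers measure 117 mm over their backs; the gripper's body (75 mm by 190 mm) begins 51 mm behind the grasp point.
Start: joints at [1.349, 0.321, -0.07, 1.45, 0.023, 1.371, -0.057], TCP at [0.152, -0.632, 0.223] pointing down, gripper open.
Joint ranges: [-2.86, 2.86], [-0.3, 2.09], [-1.38, 1.24], [0.06, 2.45], [-1.56, 4.7], [0.09, 2.05], [-2.69, 2.69]. Speed limits (rad/s): [2.57, 2.57, 3.14, 3.14, 3.14, 3.14, 3.14].

## Interface

Orientations are given as a rotation vector (axis times angle).
In Python, from bench import ctrl gives the robot as it stands. The module is installed in compiled form; this text tells all that it offers.
- The arm moves only by the shell command python3 -m handwheel 'ROWS' [FORCE]. ROWS is JSON, a list of rows, each a list of 7 numbers: the finger opening in m, from 0 to 0.087, then the shift along the tool's x, y, z in m, then the turn, a rotation vector about the tool's x, y, z in degrees. A call has 1 to 12 rows; each row shifts and turns the commanded pose from where the row before left it, along the tool's axes as they then stand; what a row does not reach is not made up. A row lasts 1/8 s, in which the tool goes at most 62.5 mm and 10.7 degrees, less where a joint would pass 70% of its speed; a pose out of reach is approached as far as the arm can. A call is refused whole if a number of a shift passes 0.0625 or a number of a turn 10.7, either way. A call with a gripper value outside its range is refused whole. The fingers move at their own pace and stop on an object; FORCE is the grip in N (left out, the last holds). Time passes only in rows, so rows that do not move let the fingers close. It gives the time, the measured TCP pose, the force, the opening and the grip force at its end, in the units of the state.
- ctrl.get_state(): the state, without advancing time (a new reading comes with each control period).
- ctrl.get_image(name): name is "scene" or "top"; returns (picture, depth): 480x640x3 uint8, blue, green, red; 480x640 float32, m along the optical axis (not along the pixel's ray), 0 where there is no reading.
- ctrl.camera_info(name): a dict with "intrinsics" (3x3 intrinsics, pixels), "D" ([k1, k2, p1, p2, k3] as OpenCV has them; the pictures are not rectified), "R" (3x3) and "t" (3): a world point X has camera coordinates R X + t. Camera axes: x right, y down, z forward; pixel columns grow to the right and rows downward; lengths in m; the calibration is good to about 2 mm. A picture is of the moment at which its call begins. camera_info takes no time and is no camera call.
- ctrl.close_job(): hands the job in; it is judged then, once.
The state is a dict: "time": time; "joint_positions": joint angles; "qd": joint speeds; "joint_torque": joint torques, N m; "position": TCP position; "tool_rot": TCP orientation; "ft_force": force on the tool from outside, world axes, zero at the start; "torque": the same for the moment, N m; "grip_width": opening from 0.0 (shut) to 1.0 (fully open); "grip_force": force on a finger pad.
Only numpy, scipy, OpenCV 4.12 (cv2) and the standard library are available. Lean on these libraries where they do the work, as an engineer would, in place of code of your own. Each camera call takes 0.05 s, during which the arm holds its last target. There are 200 camera calls.

## Task

Breakfast is ready and the egg is hot: grip the kitchen tongs that lie on the wooden rest, close their jaws on the egg in the egg cup and lift it out, letting nothing but the tongs touch the egg. Carry it over the middle of the white plate and finish while still holding it there in the tongs, steady and at least 10 cm above the plate. Leave the plate, mug, salt shaker and tin where they stand.

Things in the scene. Friction and masses are not known exactly. Their poses are not given: they have to be found in the camera images.
- tongs: Plain steel kitchen tongs, 228 mm long, 22 mm high, 96 g, lying level, jaws opening sideways. Origin: middle of the grip zone, midway between the arms at half their height (45 mm above the worktop on the rest), close to the balance point. x points along the tongs to the jaws, z up. Hinge at x = -90 mm. Black grip panels on the arms' outer faces from x = -20 to +20 mm: the place for the fingers.
- tongs_jaw (a point): Centre of the jaws, midway between them at half height, x = +110 mm in the tongs' frame. Each jaw is a shallow upright V, 35 mm long, 22 mm high. Gap between the jaws' inner edges: about 70 mm open; it shrinks 4.4 mm for every 2 mm less over the panels.
- tongs_left (a joint): Closing of each arm (both move alike): 0 open, about 0.09 on the egg, 0.16 rad at the stop. Width over the panels 61 mm open, 45 mm on the egg, 32 mm at the stop. A spring opens them: 3 N on each finger when open, 6 N when on the egg. Held at 57 mm with a 12 N limit they stay open round the egg and do not slip; a 20 N grip closes them on the egg and carries it.
- tongs_rest: Light wooden rest, fixed, 101 mm wide, with two saddles under the tongs. Origin on the worktop below the tongs' origin; x along the tongs as they lie. Saddles at x = -90 mm and x = +58 mm: floors 34 mm, side lips 46 to 47 mm above the worktop. At the grip panels only a foot 34 mm wide, 8 mm high, so fingers can go down on both sides. The tongs lift straight up out of it.
- egg: Brown boiled egg, 44 mm in diameter, 55 mm tall, 60 g, standing upright and loose in the egg cup. Origin: its lowest point; z along its long axis, up.
- egg_mid (a point): Centre of the egg's widest section (44 mm in diameter), 22 mm above its lowest point; about 60 mm above the worktop as it stands in the cup.
- egg_cup: White egg cup, fixed to the worktop, 46 mm tall, foot 60 mm wide; rim 40 mm outside, 34 mm inside diameter. Origin: centre of its underside. The jaws' lower edge must stay above the rim: with the jaw centre level with egg_mid or up to 5 mm higher it does.
- plate: White patterned plate, 200 mm in diameter, 21 mm tall, loose on the worktop. Origin: centre of its underside.
- white_mug: Bystander: white mug with a handle, 85 x 114 x 105 mm, loose. Origin: centre of its underside.
- salt: Bystander: glass salt shaker with a grey cap, 44 mm in diameter, 90 mm tall, loose. Origin: centre of its underside.
- tin_can: Bystander: low round tin, 86 mm in diameter, 40 mm tall, loose. Origin: centre of its underside.
There are look-alikes about, which are no part of the job. Leave any blue or turquoise look-alike of the egg alone.

How it is judged:
On the way, in this order (a step that is already met when the one before it is completed fails the run):
1. the tongs are held in the gripper and lifted off the rest, the egg still in its cup (contact force between the fingers and tongs above 0.5 N and contact force between tongs and tongs_rest below 0.05 N and height (world z) of tongs above 0.06 m and height (world z) of egg below 0.05 m), for 0.2 s.
2. the egg is lifted clear of its cup by the tongs (contact force between the fingers and tongs above 1 N and contact force between tongs and egg above 0.2 N and contact force between egg and egg_cup below 0.05 N and z of egg in the frame of egg_cup above 0.06 m), for 0.2 s.
At the end, for the whole second after the job is handed in: Finished while holding: gripper holds tongs, tongs hold the egg within 35 mm of the jaw centre; the egg touches no cup, plate or finger, is still (under 30 mm/s), its lower end 100 mm or more above the plate's underside, its middle within 60 mm of the plate's centre seen from above (contact force between the fingers and tongs above 1 N and contact force between tongs and egg above 0.2 N and contact force between egg and egg_cup below 0.05 N and contact force between each of egg, tongs and plate below 0.05 N and contact force between egg and the fingers below 0.05 N and z of egg in the frame of plate above 0.1 m and horizontal distance between egg_mid and plate below 0.06 m and distance between egg_mid and tongs_jaw below 0.035 m and linear speed of egg below 0.03 m/s); the arm keeps its last pose, push and grip.
It fails at once if the robot touches the egg with its fingers or arm (contact force between any of the fingers, the arm and egg above 0.3 N).
It fails at once if plate, mug, salt shaker or tin is moved more than 30 mm (distance of any of plate, white_mug, salt, tin_can from where it was at the start of the episode above 0.03 m).
It also fails if it takes over 45 s, if anything falls off the work surface, if the arm or the gripper's body presses on something with over 40 N, if the wrist force passes 120 N, or if a joint passes its speed limit or range.

## Working session

There is one attempt and no reset: what is moved stays moved. The work goes in short steps, Python scripts to look and compute and a shell command to move; the robot and the scene stay as the last step left them, time stands still between calls to the robot, and variables do not carry over. Pictures are saved under pics/ and viewed, at most 10 in all, crops included, and the job is handed in when it is done.

```bash
mkdir -p pics
cat > h.py <<'E'
import numpy as np,cv2
from bench import ctrl
from scipy.spatial.transform import Rotation as Ro
def pts(name):
    im,d=ctrl.get_image(name); c=ctrl.camera_info(name)
    v,u=np.mgrid[0:480,0:640]
    p=cv2.undistortPoints(np.stack([u,v],-1).reshape(-1,1,2).astype(float),np.array(c["intrinsics"]),np.array(c["D"])).reshape(480,640,2)
    C=np.dstack([p*d[...,None],d])
    W=(C-np.array(c["t"]))@np.array(c["R"])
    W[d==0]=np.nan
    return im,W
E
python3 - <<'E'
from h import *
for n in("scene","top"):
    im,W=pts(n); cv2.imwrite(f"pics/{n}.png",im); np.savez(f"{n}.npz",im=im,W=W)
    c=ctrl.camera_info(n); print(n,-np.array(c["R"]).T@c["t"])
s=ctrl.get_state();print(s["time"],s["position"],Ro.from_rotvec(s["tool_rot"]).as_matrix().round(3))
E
```

```text
scene [-0.13901865  1.02357297  0.86670829]
top [ 0.35915543 -0.10201516  1.21243416]
0.1 [ 0.15168407 -0.6315489   0.22157499] [[ 0.972  0.234 -0.   ]
 [ 0.234 -0.972  0.002]
 [-0.    -0.002 -1.   ]]
```

View pics/scene.png

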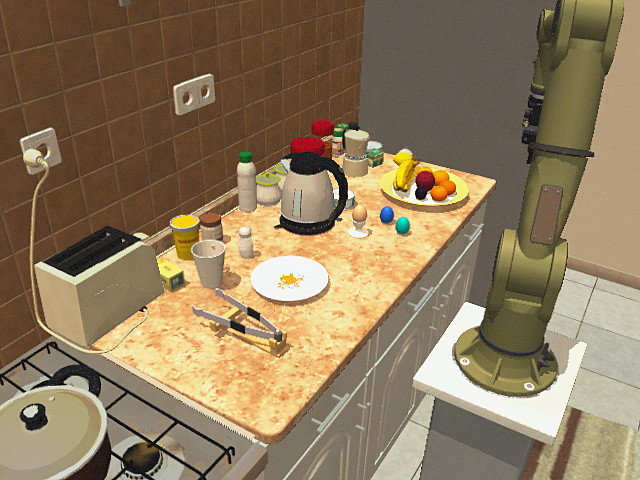

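View pics/top.png

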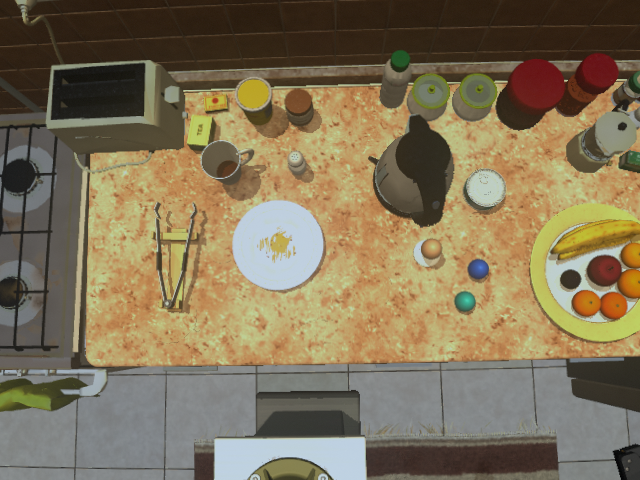

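The top view shows the tongs on the rest (jaws ~(160,208)/(193,208), hinge ~(173,305)), the plate at (279,245), the mug (222,160), the salt (296,160) and the round tin (486,188). Egg candidates are brown in a cup (431,248), blue (479,268) and turquoise (465,301). I choose the brown one in the cup and will check it in a crop.

Run:
```python
from h import *
Z=np.load("top.npz");im,W=Z["im"],Z["W"]
S=np.load("scene.npz");sW=S["W"];sim=S["im"]
a=cv2.resize(im[190:320,130:220],None,fx=4.4,fy=4.4,interpolation=2)
b=cv2.resize(im[110:320,360:500],None,fx=2.7,fy=2.7,interpolation=2)
h=min(a.shape[0],b.shape[0]);cv2.imwrite("pics/crop.png",np.hstack([a[:h],b[:h]]))
def box(n,r0,r1,c0,c1,z0,z1,W=W):
    P=W[r0:r1,c0:c1].reshape(-1,3);P=P[(P[:,2]>z0)&(P[:,2]<z1)]
    print(n,len(P),"min",P.min(0).round(3),"max",P.max(0).round(3),"mid",((P.min(0)+P.max(0))/2).round(3),"mean",P.mean(0).round(4));return P
print("table z",np.nanmedian(W[300:340,200:400,2]))
T=box("tongs",195,315,140,210,.04,.07)
for x0 in np.arange(T[:,0].min(),T[:,0].max(),.012):
    q=T[(T[:,0]>=x0)&(T[:,0]<x0+.012)]
    if len(q):
        m=(q[:,1].min()+q[:,1].max())/2;L=q[q[:,1]>m,1];R_=q[q[:,1]<=m,1];print(round(x0+.006,3),q[:,1].min().round(4),q[:,1].max().round(4),L.mean().round(4),R_.mean().round(4),q[:,2].mean().round(3),len(q))
def circ(P):
    (x,y),r=cv2.minEnclosingCircle(P[:,:2].astype(np.float32));print("   circle",round(x,4),round(y,4),round(r,4))
circ(box("plate",195,295,228,330,.012,.03))
circ(box("egg",230,270,405,450,.055,.12))
circ(box("cup",230,270,405,450,.005,.12))
box("mug",130,190,195,255,.02,.2);box("salt",145,180,280,312,.02,.2);box("tin",165,215,460,510,.02,.2)
box("kettle",110,230,365,458,.02,.4);circ(box("blue",255,282,465,492,.01,.12));circ(box("turq",288,314,452,478,.01,.12))
box("toaster",60,150,45,185,.02,.4)
box("fruit",205,340,530,640,.02,.4)
box("scene egg",200,230,345,370,.055,.12,sW)
box("scene tongs",285,350,190,290,.04,.07,sW)
box("scene plate",255,305,248,330,.012,.03,sW)
```

```text
table z -0.0008052249951232656
tongs 894 min [0.425 0.189 0.04 ] max [0.653 0.291 0.065] mid [0.539 0.24  0.052] mean [0.5276 0.2419 0.0503]
0.431 0.2237 0.2685 0.2583 0.2361 0.05 97
0.443 0.2248 0.2679 0.2573 0.2353 0.05 75
0.455 0.2284 0.2609 0.2577 0.2316 0.051 40
0.467 0.225 0.2635 0.2603 0.2277 0.05 40
0.479 0.2213 0.2662 0.263 0.2234 0.05 40
0.491 0.2159 0.2685 0.2659 0.2195 0.051 37
0.503 0.2127 0.2732 0.2693 0.2154 0.051 46
0.515 0.2115 0.2737 0.2698 0.2137 0.051 52
0.527 0.2098 0.2753 0.2705 0.2126 0.052 49
0.539 0.2093 0.2744 0.2705 0.2109 0.051 45
0.551 0.2065 0.2725 0.2711 0.2093 0.051 35
0.563 0.2046 0.2761 0.2729 0.2072 0.05 41
0.575 0.1889 0.2897 0.2783 0.1983 0.048 65
0.587 0.1893 0.2912 0.2809 0.2001 0.048 53
0.599 0.1987 0.2795 0.2764 0.2002 0.051 38
0.611 0.1972 0.2799 0.2774 0.1995 0.05 35
0.623 0.1939 0.2796 0.2758 0.1977 0.051 35
0.635 0.1917 0.285 0.2809 0.1936 0.051 37
0.647 0.1933 0.2805 0.2775 0.1964 0.05 34
plate 4156 min [ 0.461 -0.08   0.012] max [0.659 0.118 0.027] mid [0.56  0.019 0.019] mean [0.5589 0.0183 0.0175]
   circle 0.5594 0.0186 0.1001
egg 353
[... 976 characters left out ...]
356  0.058] mid [ 0.427 -0.377  0.037] mean [ 0.4269 -0.3735  0.0431]
   circle 0.4279 -0.377 0.0217
toaster 11984 min [0.778 0.21  0.02 ] max [0.962 0.572 0.188] mid [0.87  0.391 0.104] mean [0.8447 0.3438 0.1428]
fruit 8135 min [ 0.339 -0.774  0.02 ] max [ 0.63  -0.521  0.084] mid [ 0.484 -0.648  0.052] mean [ 0.4899 -0.6545  0.0438]
scene egg 190 min [ 0.509 -0.316  0.055] max [ 0.582 -0.276  0.109] mid [ 0.545 -0.296  0.082] mean [ 0.5292 -0.2935  0.0746]
scene tongs 1109 min [0.42  0.193 0.04 ] max [0.652 0.297 0.062] mid [0.536 0.245 0.051] mean [0.5268 0.2515 0.0496]
scene plate 1785 min [ 0.458 -0.079  0.012] max [0.713 0.122 0.027] mid [0.585 0.021 0.019] mean [0.5587 0.02   0.0176]
```

View pics/crop.png

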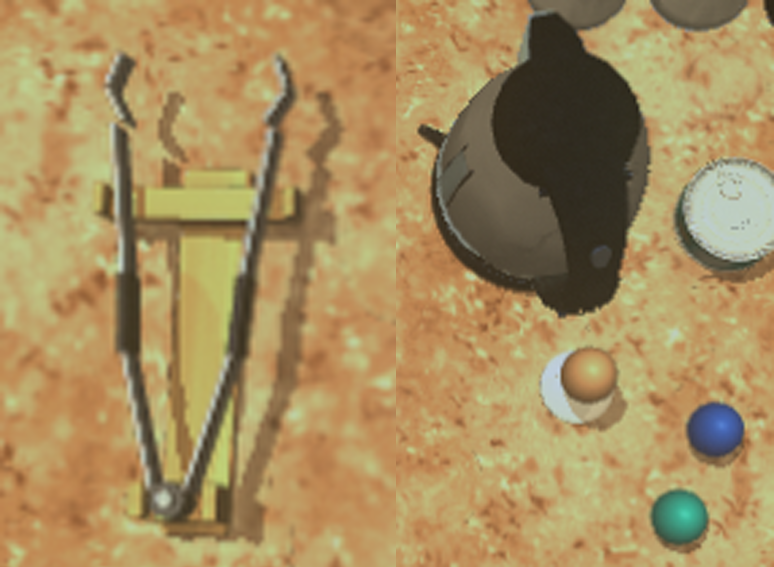

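The crop confirms the choice: the brown egg stands in the white cup (around 590,375 in the crop), apart from the blue and turquoise ones. The black panels on the tongs are clear (around 128,312 and 240,310). The measured sizes agree with the given ones: tongs 228 mm, rest 101 mm, plate radius 100 mm, egg radius 21.5 mm. That puts the tongs' origin at (0.525, 0.2415) with a yaw of about -2.3°, the egg at (0.534, -0.3055) and the plate at (0.559, 0.019).

```bash
cat >> h.py <<'E'
def plan(way, n, yaw=None, turns=2):
    """prints: turn (deg, tool axes) to reach yaw with tool down, then per-row shifts (mm) after that turn for each waypoint"""
    s=ctrl.get_state(); R0=Ro.from_rotvec(s["tool_rot"]); p=np.array(s["position"])
    m=R0.as_matrix(); y0=np.degrees(np.arctan2(m[1,0],m[0,0]))
    yaw=y0 if yaw is None else yaw
    Rt=Ro.from_euler("z",yaw,degrees=True)*Ro.from_euler("x",180,degrees=True)
    print("t",round(s["time"],2),"p",p.round(4),"yaw",y0.round(2),"turn/row",(np.degrees((R0.inv()*Rt).as_rotvec())/turns).round(2))
    for w,k in zip(way,n):
        w=np.array(w); print(k,"x",(Rt.inv().apply(w-p)*1000/k).round(2)); p=w
E
python3 - <<'E'
from h import *
plan([(.40,-.35,.222),(.45,0,.2),(.525,.2415,.15)],[7,6,5],yaw=-2.3)
Z=np.load("top.npz")["W"][110:235,365:458].reshape(-1,3)
for a,b in((.02,.06),(.06,.1),(.1,.15),(.15,.2),(.2,.25)):
    q=Z[(Z[:,2]>a)&(Z[:,2]<b)]
    print(a,b,q[np.argmin(q[:,0])].round(3),len(q))
E
```

```text
t 0.1 p [ 0.1517 -0.6315  0.2216] yaw 13.51 turn/row [-0.05  0.01  7.91]
7 x [ 33.83 -41.61  -0.06]
6 x [  5.99 -58.62   3.67]
5 x [ 13.05 -48.86  10.  ]
0.02 0.06 [ 0.587 -0.293  0.033] 538
0.06 0.1 [ 0.578 -0.288  0.092] 540
0.1 0.15 [ 0.574 -0.297  0.121] 1080
0.15 0.2 [ 0.578 -0.296  0.15 ] 1286
0.2 0.25 [ 0.601 -0.289  0.203] 2834
```

```bash
python3 -m handwheel '[[0.087,0,0,0,0,0,7.9],[0.087,0,0,0,0,0,7.9],[0.087,0.034,-0.0416,0,0,0,0],[0.087,0.034,-0.0416,0,0,0,0],[0.087,0.034,-0.0416,0,0,0,0],[0.087,0.034,-0.0416,0,0,0,0],[0.087,0.034,-0.0416,0,0,0,0],[0.087,0.034,-0.0416,0,0,0,0],[0.087,0.034,-0.0416,0,0,0,0]]'
python3 -m handwheel '[[0.087,0.006,-0.0586,0.0037,0,0,0],[0.087,0.006,-0.0586,0.0037,0,0,0],[0.087,0.006,-0.0586,0.0037,0,0,0],[0.087,0.006,-0.0586,0.0037,0,0,0],[0.087,0.006,-0.0586,0.0037,0,0,0],[0.087,0.006,-0.0586,0.0037,0,0,0],[0.087,0.013,-0.049,0.01,0,0,0],[0.087,0.013,-0.049,0.01,0,0,0],[0.087,0.013,-0.049,0.01,0,0,0],[0.087,0.013,-0.049,0.01,0,0,0],[0.087,0,0,0,0,0,0]]'
python3 - <<'E'
from h import *
plan([(.525,.2415,.15),(.525,.2415,.026)],[1,5],yaw=-2.3)
E
```

```text
time: 1.23
position: [0.402, -0.349, 0.2223]
tool_rot: [3.141, -0.063, -0.001]
ft_force: [-0.1, -0.4, 0.1]
grip_width: 0.998
grip_force: 0.0
time: 2.6
position: [0.5096, 0.1978, 0.159]
tool_rot: [-3.138, 0.051, 0.005]
ft_force: [-0.9, -0.6, -0.0]
grip_width: 1.0
grip_force: 0.0
t 2.6 p [0.5096 0.1978 0.159 ] yaw -1.87 turn/row [-0.1   0.1   0.21]
1 x [ 13.61 -44.24   8.99]
5 x [ 0.  -0.  24.8]
```

```bash
python3 -m handwheel '[[0.087,0.0136,-0.0442,0.009,0,0,0.2],[0.087,0,0,0.025,0,0,0],[0.087,0,0,0.025,0,0,0],[0.087,0,0,0.012,0,0,0],[0.087,0,0,0,0,0,0],[0.087,0,0,0,0,0,0]]'
python3 - <<'E'
from h import *
plan([(.525,.2415,.026)],[3],yaw=-2.3)
for n in("top","scene"):
    im,W=pts(n)
    cr=im[180:330,120:240] if n=="top" else im[240:390,170:310]
    cv2.imwrite(f"pics/g_{n}.png",cv2.resize(cr,(480,600) if n=="top" else (560,600),interpolation=2))
E
```

```text
time: 3.35
position: [0.5271, 0.2366, 0.0904]
tool_rot: [-3.141, 0.069, -0.002]
ft_force: [0.4, -0.1, 0.6]
grip_width: 1.0
grip_force: 0.0
t 3.35 p [0.5271 0.2366 0.0904] yaw -2.52 turn/row [-0.01 -0.04 -0.11]
3 x [-0.77 -1.59 21.46]
```

View pics/g_scene.png

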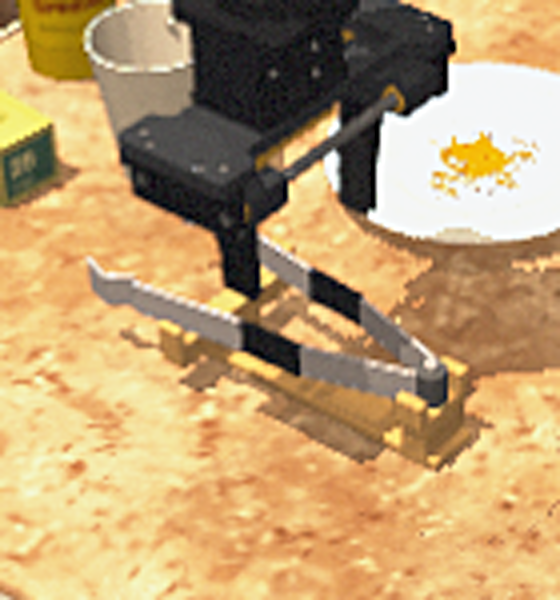

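The gripper is open above the tongs: the near finger's tip is at (240,285) and the far one's at (358,205), with the panels below them at (270,347) and (335,295). Before descending I'll check the panel positions from depth.

Run:
```python
from h import *
for n,(r0,r1,c0,c1) in(("top",(235,285,140,210)),("scene",(285,350,200,290))):
    Z=np.load(n+".npz");im,W=Z["im"][r0:r1,c0:c1],Z["W"][r0:r1,c0:c1]
    m=((im.max(2)<60)&(W[...,2]>.03)&(W[...,2]<.065)).astype(np.uint8)
    k,l,st,_=cv2.connectedComponentsWithStats(m)
    for i in range(1,k):
        if st[i,4]>15: q=W[l==i];print(n,st[i,4],q.min(0).round(4),q.max(0).round(4),q.mean(0).round(4))
plan([(.5255,.2415,.026)],[3],yaw=-2.3)
```

```text
scene 87 [0.4993 0.215  0.0376] [0.5407 0.2251 0.0584] [0.5185 0.2202 0.0486]
scene 102 [0.5026 0.2713 0.036 ] [0.5411 0.2792 0.0584] [0.5206 0.2752 0.0476]
t 3.45 p [0.5271 0.2368 0.0904] yaw -2.51 turn/row [-0.01 -0.05 -0.1 ]
3 x [-0.61 -1.53 21.47]
```

```bash
python3 -m handwheel '[[0.087,-0.004,-0.006,0,0,0,0],[0.087,0,0,0.0215,0,0,0],[0.087,0,0,0.0215,0,0,0],[0.087,0,0,0.0215,0,0,0],[0.087,0,0,0,0,0,0]]'
python3 - <<'E'
from h import *
plan([(.523,.243,.026)],[1],yaw=-2.3)
E
```

```text
time: 4.08
position: [0.5207, 0.2419, 0.0218]
tool_rot: [3.139, -0.068, -0.008]
ft_force: [-0.2, -0.2, -0.6]
grip_width: 0.999
grip_force: 0.0
t 4.08 p [0.5207 0.2419 0.0218] yaw -2.48 turn/row [ 0.05  0.14 -0.09]
1 x [ 2.27 -1.23 -4.16]
```

```bash
python3 -m handwheel '[[0.087,0.002,-0.001,-0.0035,0,0,0],[0.087,0,0,0,0,0,0],[0.057,0,0,0,0,0,0],[0.057,0,0,0,0,0,0],[0.057,0,0,0,0,0,0],[0.057,0,0,0,0,0,0],[0.057,0,0,0,0,0,0]]' 12
python3 - <<'E'
from h import *
plan([(.523,.243,.026)],[1],yaw=-2.3)
s=ctrl.get_state();print(s["grip_width"]*87,s["grip_force"])
E
```

```text
time: 4.95
position: [0.5249, 0.2438, 0.0284]
tool_rot: [3.141, -0.068, 0.0]
ft_force: [0.3, 0.6, 0.7]
grip_width: 0.665
grip_force: 3.8
t 4.95 p [0.5249 0.2438 0.0284] yaw -2.49 turn/row [ 0.   -0.01 -0.1 ]
1 x [-1.85  0.85  2.39]
57.81472982756819 3.8059703997487304
```

```bash
python3 -m handwheel '[[0.057,0,0,-0.01,0,0,0],[0.057,0,0,-0.02,0,0,0],[0.057,0,0,-0.02,0,0,0],[0.057,0,0,-0.025,0,0,0],[0.057,0,0,-0.025,0,0,0],[0.057,0,0,-0.025,0,0,0],[0.057,0,0,-0.015,0,0,0],[0.057,0,0,0,0,0,0],[0.057,0,0,0,0,0,0]]' 12
python3 - <<'E'
from h import *
im,W=pts("top");cv2.imwrite("pics/l.png",cv2.resize(im[150:330,90:270],(540,540),interpolation=2))
plan([(.44,.1,.168),(.428,-.277,.168)],[5,10],yaw=-15)
s=ctrl.get_state();print(s["grip_width"]*87,s["grip_force"])
E
```

```text
time: 6.08
position: [0.5243, 0.2434, 0.1676]
tool_rot: [3.14, -0.068, -0.002]
ft_force: [-0.1, -0.3, -0.6]
grip_width: 0.657
grip_force: 3.4
t 6.12 p [0.5241 0.2433 0.1673] yaw -2.49 turn/row [0.03 0.05 6.25]
5 x [-8.83 32.04 -0.14]
10 x [ 8.6  36.73  0.  ]
57.20259510896859 3.373796236119233
```

View pics/l.png

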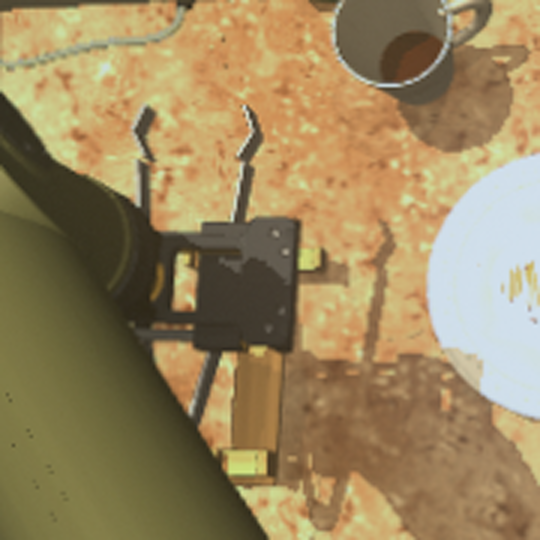

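The tongs hang level in the gripper, jaws at (145,130)/(250,130), clear of the rest. Now carrying them to the egg, staying back from the kettle.

```bash
python3 -m handwheel '[[0.057,0,0,0,0,0,6.25],[0.057,0,0,0,0,0,6.25],[0.057,-0.009,0.032,0,0,0,0],[0.057,-0.009,0.032,0,0,0,0],[0.057,-0.009,0.032,0,0,0,0],[0.057,-0.009,0.032,0,0,0,0],[0.057,-0.009,0.032,0,0,0,0],[0.057,0.006,0.036,0,0,0,0],[0.057,0.006,0.036,0,0,0,0],[0.057,0.006,0.036,0,0,0,0],[0.057,0.006,0.036,0,0,0,0],[0.057,0.006,0.036,0,0,0,0]]' 12
python3 -m handwheel '[[0.057,0.006,0.036,0,0,0,0],[0.057,0.006,0.036,0,0,0,0],[0.057,0.006,0.036,0,0,0,0],[0.057,0.006,0.036,0,0,0,0],[0.057,0.006,0.036,0,0,0,0],[0.057,0,0,0,0,0,0],[0.057,0,0,0,0,0,0],[0.057,0,0,0,0,0,0]]' 12
python3 - <<'E'
from h import *
plan([(.428,-.277,.168)],[1],yaw=-15)
im,W=pts("top");np.savez("t2.npz",im=im,W=W);cv2.imwrite("pics/e.png",cv2.resize(im[160:330,340:520],(720,600),interpolation=2))
s=ctrl.get_state();print(s["grip_width"]*87,s["grip_force"])
E
```

```text
time: 7.62
position: [0.4215, -0.0818, 0.1675]
tool_rot: [-3.115, 0.409, 0.002]
ft_force: [0.7, -0.3, 0.0]
grip_width: 0.655
grip_force: 3.4
time: 8.62
position: [0.4049, -0.2611, 0.168]
tool_rot: [-3.115, 0.407, 0.001]
ft_force: [-0.1, 0.8, -1.2]
grip_width: 0.654
grip_force: 3.4
t 8.62 p [ 0.4049 -0.2611  0.168 ] yaw -14.87 turn/row [-0.01  0.02  0.06]
1 x [26.38  9.38  0.03]
57.070649234281554 3.3737834775570263
```

View pics/e.png

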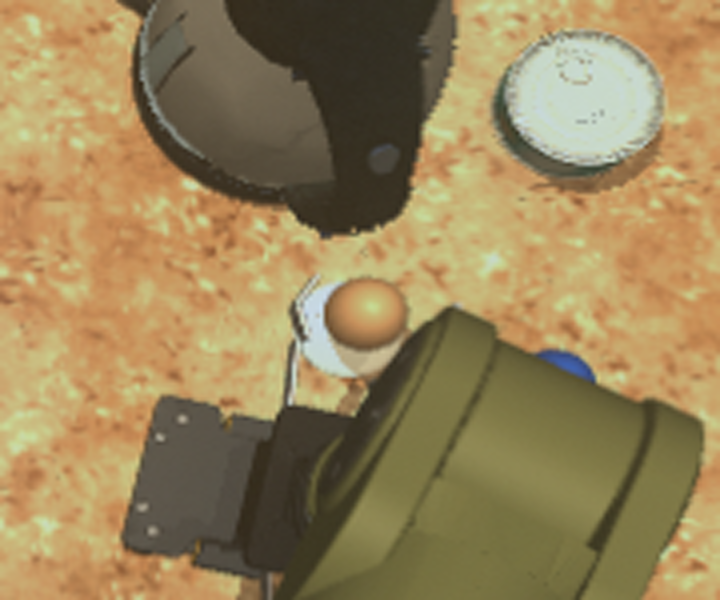

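The left jaw is visible at (305,300), beside the egg at (366,313); the arm hides the right jaw. I'll measure the jaw in the tool frame from both cameras.

Run:
```python
from h import *
s=ctrl.get_state();R=Ro.from_rotvec(s["tool_rot"]);p=np.array(s["position"])
for n in("top","scene"):
    im,W=pts(n) if n=="scene" else (None,np.load("t2.npz")["W"])
    q=R.inv().apply(W.reshape(-1,3)-p)
    q=q[(q[:,0]>.05)&(q[:,0]<.14)&(abs(q[:,1])<.06)&(abs(q[:,2]+.019)<.02)]
    for sg in(-1,1):
        k=q[q[:,1]*sg>0]
        if len(k): print(n,sg,len(k),k.min(0).round(4),k.max(0).round(4))
        j=k[k[:,0]>.095] if len(k) else k
        if len(j): print("   jaw",len(j),j.mean(0).round(4),np.percentile(j[:,1],[5,95]).round(4))
    if n=="scene":
        e=W[195:235,340:375].reshape(-1,3);b=im[195:235,340:375].reshape(-1,3).astype(int)
        m=(e[:,2]>.045)&(e[:,2]<.1)&(b[:,2]>b[:,0]+40)&(e[:,0]<.56);e=e[m]
        from scipy.optimize import least_squares
        f=least_squares(lambda c:np.linalg.norm((e-np.r_[c,.062])/[.022,.022,.027],axis=1)-1,[.534,-.3055]);print("egg scene",f.x,len(e),np.sqrt(f.cost*2/len(e)))
T=np.load("t2.npz");e=T["W"][230:270,405:450].reshape(-1,3);b=T["im"][230:270,405:450].reshape(-1,3).astype(int)
e=e[(e[:,2]>.05)&(e[:,2]<.1)&(b[:,2]>b[:,0]+40)]
f=least_squares(lambda c:np.linalg.norm((e-np.r_[c,.064])/[.022,.022,.03],axis=1)-1,[.534,-.3055]);print("egg top",f.x,len(e),np.sqrt(f.cost*2/len(e)))
```

```text
top -1 111 [ 0.0577 -0.0395 -0.0314] [ 0.1277 -0.029  -0.0052]
   jaw 51 [ 0.1085 -0.0356 -0.0232] [-0.0394 -0.0323]
top 1 3 [ 0.1259  0.0333 -0.0285] [ 0.1268  0.0361 -0.0239]
   jaw 3 [ 0.1264  0.0348 -0.0267] [0.0335 0.036 ]
scene -1 161 [ 0.0504 -0.0447 -0.03  ] [ 0.1228 -0.0236 -0.0043]
   jaw 61 [ 0.1069 -0.0378 -0.0176] [-0.0431 -0.0312]
egg scene [ 0.53244807 -0.30490293] 210 0.13258856174236394
egg top [ 0.53564227 -0.30867018] 348 0.07273226497842157
```

```bash
python3 -m handwheel '[[0.057,0.0133,0.0055,0,0,0,0],[0.057,0.0133,0.0055,0,0,0,0],[0.057,0,0,0.014,0,0,0],[0.057,0,0,0.014,0,0,0],[0.057,0,0,0,0,0,0],[0.057,0,0,0,0,0,0],[0.057,0,0,0,0,0,0]]' 12
python3 - <<'E'
from h import *
plan([(.4277,-.2785,.14),(.4277,-.2785,.044)],[1,8],yaw=-15)
E
```

```text
time: 9.6
position: [0.4278, -0.2801, 0.1409]
tool_rot: [3.114, -0.41, 0.001]
ft_force: [0.2, 0.1, -0.4]
grip_width: 0.654
grip_force: 3.4
t 9.6 p [ 0.4278 -0.2801  0.1409] yaw -14.99 turn/row [ 0.02 -0.03  0.01]
1 x [-0.5  -1.48  0.87]
8 x [ 0. -0. 12.]
```

```bash
python3 -m handwheel '[[0.057,0,-0.001,0.012,0,0,0],[0.057,0,0,0.012,0,0,0],[0.057,0,0,0.012,0,0,0],[0.057,0,0,0.012,0,0,0],[0.057,0,0,0.012,0,0,0],[0.057,0,0,0.012,0,0,0],[0.057,0,0,0.012,0,0,0],[0.057,0,0,0.012,0,0,0],[0.057,0,0,0,0,0,0],[0.057,0,0,0,0,0,0],[0.057,0,0,0,0,0,0]]' 12
python3 - <<'E'
from h import *
plan([(.4277,-.2785,.044)],[1],yaw=-15)
im,W=pts("scene");a=cv2.resize(im[180:270,320:420],(600,540),interpolation=2);cv2.imwrite("pics/d.png",a)
E
```

```text
time: 10.98
position: [0.4283, -0.2793, 0.0449]
tool_rot: [3.114, -0.41, 0.002]
ft_force: [0.9, -0.5, -1.4]
grip_width: 0.657
grip_force: 3.4
t 10.97 p [ 0.4283 -0.2793  0.0449] yaw -14.99 turn/row [ 0.01 -0.03  0.  ]
1 x [-0.75 -0.58  0.91]
```

View pics/d.png

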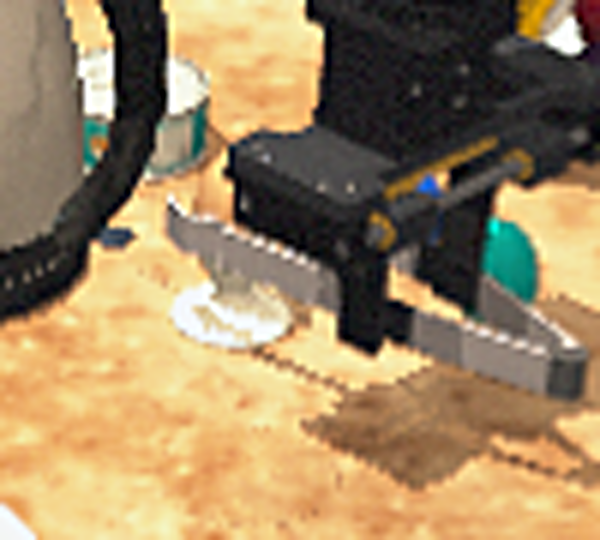

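The jaws straddle the cup at (225,270), clear of the kettle, but the gripper hides most of the egg. I'll check it in the top view.

Run:
```python
from h import *
c=ctrl.camera_info("scene")
P=np.array([[.534,-.306,.093],[.534,-.306,.06],[.534,-.306,.04]])
uv=cv2.projectPoints(P,cv2.Rodrigues(np.array(c["R"]))[0],np.array(c["t"]),np.array(c["intrinsics"]),np.array(c["D"]))[0][:,0]
print(((uv-[320,180])*6).round())
im,W=pts("top");a=cv2.resize(im[200:290,390:490],(600,540),interpolation=2);cv2.imwrite("pics/d2.png",a)
```

```text
[[238. 147.]
 [234. 208.]
 [232. 244.]]
```

View pics/d2.png

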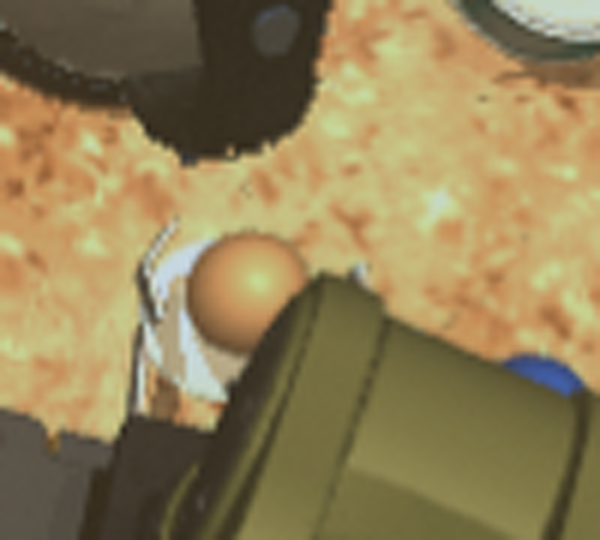

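The egg (247,290) stands between the left jaw (150,275) and the right jaw tip (360,270). Closing.

```bash
python3 -m handwheel '[[0.052,0,0,0,0,0,0],[0.049,0,0,0,0,0,0],[0.047,0,0,0,0,0,0],[0.045,0,0,0,0,0,0],[0.042,0,0,0,0,0,0],[0.038,0,0,0,0,0,0],[0.034,0,0,0,0,0,0],[0.034,0,0,0,0,0,0],[0.034,0,0,0,0,0,0],[0.034,0,0,0,0,0,0]]' 20
```

```text
time: 12.32
position: [0.4279, -0.2788, 0.0443]
tool_rot: [-3.115, 0.409, -0.0]
ft_force: [0.9, 2.0, -0.2]
grip_width: 0.506
grip_force: 20.0
```

```bash
python3 -m handwheel '[[0.034,0,0,-0.005,0,0,0],[0.034,0,0,-0.01,0,0,0],[0.034,0,0,-0.012,0,0,0],[0.034,0,0,-0.015,0,0,0],[0.034,0,0,-0.015,0,0,0],[0.034,0,0,-0.015,0,0,0],[0.034,0,0,-0.015,0,0,0],[0.034,0,0,-0.015,0,0,0],[0.034,0,0,-0.012,0,0,0],[0.034,0,0,-0.006,0,0,0],[0.034,0,0,0,0,0,0],[0.034,0,0,0,0,0,0]]' 20
python3 - <<'E'
from h import *
im,W=pts("top");cv2.imwrite("pics/u.png",cv2.resize(im[180:300,380:500],(540,540),interpolation=2))
g=np.array([.5594,.0186]);d=np.array([np.cos(np.radians(-15)),np.sin(np.radians(-15))]);t=g-.11*d
print(t);plan([(.428,-.2,.164),(t[0],t[1],.164)],[3,9],yaw=-15)
E
```

```text
time: 13.82
position: [0.4275, -0.2788, 0.1637]
tool_rot: [-3.114, 0.41, 0.002]
ft_force: [-0.7, -0.6, -3.0]
grip_width: 0.505
grip_force: 20.0
[0.45314816 0.04707009]
t 13.88 p [ 0.4275 -0.2787  0.1637] yaw -14.99 turn/row [-0.01  0.03  0.01]
3 x [ -6.62 -25.4   -0.1 ]
9 x [ -4.41 -27.24  -0.  ]
```

View pics/u.png

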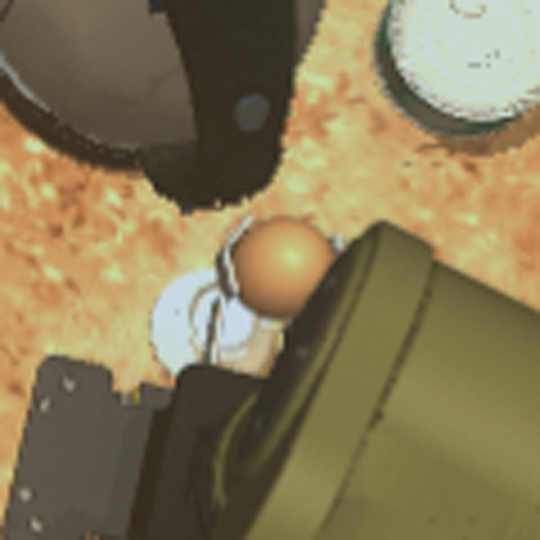

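The egg (285,265) is held between the jaws and the cup (215,320) is empty. Carrying it to the plate, smoothly.

```bash
python3 -m handwheel '[[0.034,-0.003,-0.01,0,0,0,0],[0.034,-0.005,-0.018,0,0,0,0],[0.034,-0.006,-0.024,0,0,0,0],[0.034,-0.006,-0.024,0,0,0,0],[0.034,-0.0045,-0.027,0,0,0,0],[0.034,-0.0045,-0.027,0,0,0,0],[0.034,-0.0045,-0.027,0,0,0,0],[0.034,-0.0045,-0.027,0,0,0,0],[0.034,-0.0045,-0.027,0,0,0,0],[0.034,-0.0045,-0.027,0,0,0,0]]' 20
python3 -m handwheel '[[0.034,-0.0045,-0.027,0,0,0,0],[0.034,-0.0045,-0.027,0,0,0,0],[0.034,-0.003,-0.018,0,0,0,0],[0.034,-0.002,-0.01,0,0,0,0],[0.034,0,0,0,0,0,0],[0.034,0,0,0,0,0,0],[0.034,0,0,0,0,0,0],[0.034,0,0,0,0,0,0]]' 20
python3 - <<'E'
from h import *
im,W=pts("scene");cv2.imwrite("pics/p.png",cv2.resize(im[170:320,200:400],(800,600),interpolation=2))
plan([(.4531,.047,.164)],[1],yaw=-15)
E
```

```text
time: 15.12
position: [0.4434, -0.0342, 0.1644]
tool_rot: [3.115, -0.407, 0.0]
ft_force: [0.2, 0.3, -1.4]
grip_width: 0.506
grip_force: 20.0
time: 16.12
position: [0.4517, 0.0454, 0.1643]
tool_rot: [3.114, -0.411, -0.0]
ft_force: [-0.4, 0.3, -1.7]
grip_width: 0.5
grip_force: 20.0
t 16.18 p [0.4517 0.0455 0.1643] yaw -15.04 turn/row [ 0.    0.   -0.02]
1 x [ 0.99 -1.8   0.29]
```

View pics/p.png

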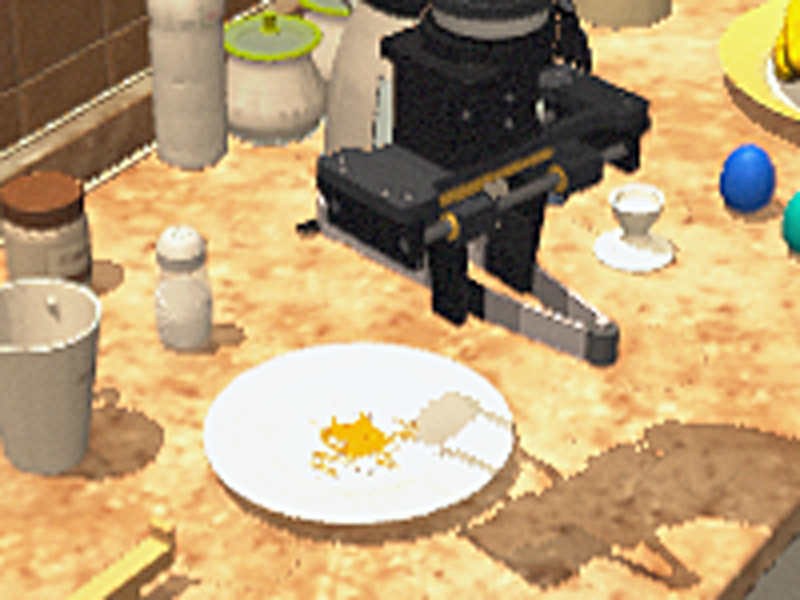

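The cup at (635,230) is empty, the plate and the others are undisturbed, and the egg's shadow falls on the plate at (445,415). The gripper hides the egg itself, so I'll check it numerically from the top camera.

Run:
```python
from h import *
im,W=pts("top");b=im.astype(int)
m=(b[...,2]>b[...,0]+40)&(W[...,2]>.1)&(abs(W[...,0]-.559)<.08)&(abs(W[...,1]-.019)<.08)
q=W[m];print(len(q),q.min(0).round(3),q.max(0).round(3))
s=ctrl.get_state();print(s["time"],abs(np.array(s["qd"])).max(),s["grip_force"],s["grip_width"]*87)
```

```text
799 [ 0.479 -0.008  0.168] [0.578 0.091 0.571]
16.225 0.002209956385651869 19.999903910793364 43.83018348144642
```

Run:
```python
from h import *
im,W=pts("top");b=im.astype(int)
m=(b[...,2]>b[...,0]+40)&(W[...,2]>.1)&(W[...,2]<.25)&(abs(W[...,0]-.559)<.08)&(abs(W[...,1]-.019)<.08)
q=W[m];print(len(q),q.min(0).round(3),q.max(0).round(3))
if len(q)>100 and .19<q[:,2].max()<.23: print(ctrl.close_job())
```

```text
391 [ 0.519 -0.008  0.172] [0.578 0.035 0.214]
the job is handed in; nothing more can be done
None
```

I handed the job in at about 16 s with the tongs holding the egg steady near the middle of the plate, its lower end about 16 cm up; the plate, mug, salt shaker and tin were left where they stood, and no verdict came back.

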